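Tip the boot carton flat and fold the hold-down over it

TASK

The carton stands on one long narrow side in the gluing fixture's shallow tray, its lid facing the robot. Without picking anything up, first push it gently near its top with the fingertips so that it tips over away from the robot and lies flat in the tray with its lid up, then push the open hold-down frame over and press it fully down above the carton. Leave everything else on the bench where it is.

Things in the scene. Friction and masses are not known exactly. Their poses are not given: they have to be found in the camera images.
- fixture: Fixed gluing fixture: aluminium tray 250 x 240 mm (its x, y), floor 6 mm thick, rim 5 mm thick and 18 mm high from the bench (inside 240 x 230). Origin under the tray's centre at bench height; x points from the end nearest the robot, where the carton stands, to the far end; z up. On its +y side two posts 96 mm high (x = -42 and 102, y = 131 mm) carry the frame's hinge.
- carton: Loose closed shoe carton, about 0.3 kg, dark red lid, cream base. As it stands: 70 mm along its x, 190 along y, 120 high (z). Origin: centre of the underside it stands on; x points away from the robot, the lid is the broad 190 x 120 face at x = -35 mm, towards the robot. Pushed near its top it tips about its lower far edge and falls by itself beyond about 30 degrees.
- carton_center (a point): Centre of the carton: 60 mm above its underside as it stands (66 mm above the bench). Lying flat with its lid up the carton is 70 mm high, its x points down, and this point is 41 mm above the bench.
- hinge (a point): Middle of the hold-down frame's hinge axis, 84 mm above the bench, at fixture x = 30 mm, y = 131 mm; the axis runs along the fixture's x. Fixed.
- frame (a joint): Angle of the hold-down frame: 0 = fully down on its stop, level over the lying carton, about 4 mm clear; pi/2 = upright; at the start it leans back outwards, 1.75 to 2.1 (limit 2.2). A stiff friction hinge keeps it wherever it is left; 1 to 6 N at its end bar moves it.
- bar (a point): Centre of the frame's end bar, 117 mm from the hinge axis. The frame is a ladder of 8 mm thick dark steel flats: two arms 14 mm wide, 50 mm either side of the middle along fixture x, and an end bar 120 mm long along fixture x and 30 mm wide, ending 132 mm from the hinge. Fully down it reaches from the hinge towards the fixture's -y.
- jar: Bystander: small jar with a black cap, 56 mm wide, 75 mm tall, standing beside the tray on its -y side; origin under its centre.
- tape: Bystander: roll of tape 84 mm across, 24 mm high, lying beyond the tray's far end; origin under its centre.
- brush: Bystander: glue brush about 170 mm long, lying below the open frame at the tray's +y side; origin under its middle.
- heel: Bystander: black rubber heel block about 80 x 50 x 35 mm, beside the tray on its -y side; origin under its middle.
- tin: Bystander: plain metal can 76 mm wide, 100 mm tall, on the left of the bench; origin under its centre.
- last: Bystander: green plastic shoe last about 200 x 72 x 75 mm, on the left of the bench; origin under its middle.
- hammer: Bystander: hammer about 240 mm long, lying on the right of the bench; origin at its underside.
Not all that is in view belongs to the job. Leave any green or orange look-alike of the carton alone.

How it is judged:
By the outcome, as a careful person would: the job done as asked, in the order asked, and still so for the second after the job is handed in, with the robot touching nothing.
It also fails if it takes over 48 s, if anything falls off the work surface, if the arm or the gripper's body presses on something with over 40 N, if the wrist force passes 120 N, or if a joint passes its speed limit or range.

ROBOT

A 6-joint arm with a two-finger parallel gripper is mounted at the origin on the work surface. World frame = base frame: x ahead of the robot, y to its left, z up, the work surface at z = 0. Lengths are in m, angles in rad, forces in N, time in s.
With the tool pointing down it reaches from about 0.3 to 0.775 m from the base axis. Payload 14.6 kg.
Tool frame: the origin (TCP) lies at the very end of the fingers, on their centre line; the grasp point (between the pads) lies 19 mm behind it; z points along the fingers, y is the line along which they close (so a half turn about z gives the same grasp; the last joint's range is limited). The gripper opens to 94 mm and grips with 3 to 60 N. Pads are 16 mm wide; open, the fingers measure 119 mm over their backs; the gripper's body (75 mm by 177 mm) begins 78 mm behind the grasp point.
Start: joints at [1.175, 0.3, 1.521, -0, 1.321, -0.067], TCP at [0.178, 0.521, 0.205] pointing down, gripper open.
Joint ranges: [-3.03, 3.03], [-0.79, 2.21], [0.23, 2.52], [-1.04, 4.18], [0, 3.07], [-2.55, 2.55]. Speed limits (rad/s): [2.22, 2.22, 2.57, 3.14, 3.14, 3.14].

INTERFACE

Orientations are given as [roll, pitch, yaw] about the fixed x, y, z axes, in that order (R = Rz(yaw) Ry(pitch) Rx(roll)).
In Python, from station import telemetry, cams, hand_in, nets gives the robot as it stands.
- The arm moves only by the tool move_arm, never from a script. Its argument "increments" is a list of rows, each a list of 4 numbers: the shift along the tool's x, y, z in m, then the turn about the tool's z in rad. In form: [[tx, ty, tz, roll], ...]. A call has 1 to 20 rows; each row shifts and turns the commanded pose from where the row before left it, along the tool's axes as they then stand; what a row does not reach is not made up. A row lasts 1/8 s, in which the tool goes at most 62.5 mm and 10.7 degrees, less where a joint would pass 70% of its speed; a pose out of reach is approached as far as the arm can. A call is refused whole if a number of a shift passes 0.0625 or a number of a turn 0.188, either way. A call with a gripper value outside its range is refused whole. "grip" is the opening, from 0 (shut) to 1 (fully open), set as the call begins (left out, the last holds). The fingers move at their own pace and stop on an object; "force" is the grip in N (left out, the last holds). Time passes only in rows, so rows that do not move let the fingers close. It gives the time, the measured TCP pose, the force, the opening and the grip force at its end, in the units of the state.
- telemetry.get_obs(): the state, without advancing time (a new reading comes with each control period).
- cams.camera(name): name is "scene" or "top"; returns the picture (480x640x3 uint8, blue, green, red); there is no depth.
- cams.camera_model(name): a dict with "intrinsics" (3x3 intrinsics, pixels), "k1" (the pictures are not rectified: a ray, as slopes to the right and down, at radius r is drawn at 1 + k1 r^2 times it, then the intrinsics apply), "xyz" and "attitude" of the camera in the world. Camera axes: x right, y up, looking along -z (the intrinsics and any distortion apply to the point x, -y, -z); pixel columns grow to the right and rows downward; lengths in m; the calibration is good to about 2 mm. A picture is of the moment at which its call begins. camera_model takes no time and is no camera call.
- hand_in(): hands the job in; it is judged then, once.
Trained networks look in the newest picture that a camera, given by its name, has taken for a name from the list of things; names that differ only in an ending like _2 or _b are one class to them, and where a whole thing is asked for, a point or a joint stands for the part that bears it (a point fixed in the world has none). Each returns a list of dicts, best first, with "conf" (0 to 1); they miss things now and then, are a little off and sometimes report something else, mostly with a low value. They report only what shows in the picture. A call takes as long as a camera call. They do not tell look-alikes from the thing itself.
- nets.search_frame(camera, query): "extent" ([left, top, right, bottom] in pixels, round what is visible of it).
- nets.mark_of(camera, query): "centre" ([column, row] in pixels: a listed point, or the origin of a listed thing).
The state is a dict: "time_s": time; "qpos": joint angles; "joint_vel": joint speeds; "tau": joint torques, N m; "ee_pos": TCP position; "eef_rot": TCP orientation; "force": force on the tool from outside, world axes, zero at the start; "moment": the same for the moment, N m; "grip_width": finger opening in m; "grip_force": force on a finger pad.
Only numpy, scipy, OpenCV 4.12 (cv2) and the standard library are available. Lean on these libraries where they do the work, as an engineer would, in place of code of your own. Each camera call takes 0.05 s, during which the arm holds its last target. There are 200 camera calls.

## Working session

There is one attempt and no reset: what is moved stays moved. The work goes in short steps, Python scripts to look and compute and a tool call to move; the robot and the scene stay as the last step left them, time stands still between calls to the robot, and variables do not carry over. Pictures are saved under pics/ and viewed, at most 10 in all, crops included, and the job is handed in when it is done.

Besides the shell and the picture viewer there is one more tool, called in YAML: its name, and indented under it one key for each argument. move_arm: Moves the arm, as the interface text tells. Its arguments: {"type":"object","properties":{"increments":{"type":"array"},"grip":{"type":"number"},"force":{"type":"number"}},"required":["increments"]}

```bash
mkdir -p pics; cat > h.py <<'E'
import numpy as np, cv2
from scipy.spatial.transform import Rotation as R
from station import telemetry, cams, hand_in, nets
def att(m):
    a=np.array(m["attitude"],float)
    return a if a.shape==(3,3) else R.from_euler('xyz',a).as_matrix()
def ray(cam,px):
    m=cams.camera_model(cam);K=np.array(m["intrinsics"]);k=m["k1"]
    d=np.array([(px[0]-K[0,2])/K[0,0],(px[1]-K[1,2])/K[1,1]]);u=d.copy()
    for _ in range(20): u=d/(1+k*(u@u))
    return np.array(m["xyz"]),att(m)@np.array([u[0],-u[1],-1])
def onz(cam,px,z):
    o,d=ray(cam,px);return o+d*(z-o[2])/d[2]
def proj(cam,p):
    m=cams.camera_model(cam);K=np.array(m["intrinsics"])
    c=att(m).T@(np.array(p)-m["xyz"]);u=np.array([c[0],-c[1]])/-c[2]
    u=u*(1+m["k1"]*(u@u));return K[:2,:2]@u+K[:2,2]
E
python3 - <<'E'
from h import *
for c in("scene","top"):
    print(c,cams.camera_model(c)); cv2.imwrite(f"pics/{c}0.png",cams.camera(c))
Z=dict(fixture=0,carton=.006,carton_center=.066,hinge=.084,jar=0,tin=0,brush=0,heel=0,hammer=0)
for q in ["fixture","carton","carton_center","hinge","bar","jar","tin","brush","heel","hammer"]:
  for c in("scene","top"):
    for r in nets.mark_of(c,q)[:2]:
        print(q,c,round(r["conf"],2),np.round(r["centre"]),onz(c,r["centre"],Z[q]).round(3) if q in Z else '')
o=telemetry.get_obs();print(o["time_s"],o["ee_pos"],o["eef_rot"])
E
```

```text
scene {'intrinsics': array([[437.10438397,   0.        , 309.89187847],
       [  0.        , 437.10438397, 245.72985185],
       [  0.        ,   0.        ,   1.        ]]), 'k1': -0.06133986935403557, 'xyz': array([ 1.18683205, -0.08179022,  0.92794792]), 'attitude': array([0.68683257, 0.00526412, 1.57611035])}
top {'intrinsics': array([[468.2342345 ,   0.        , 318.03780365],
       [  0.        , 468.2342345 , 241.68603402],
       [  0.        ,   0.        ,   1.        ]]), 'k1': -0.11197949571340297, 'xyz': array([ 0.4288443 , -0.06540592,  1.50035923]), 'attitude': array([ 0.05049311,  0.00432348, -1.58799966])}
fixture scene 0.69 [268. 296.] [ 0.59  -0.194 -0.   ]
fixture top 0.84 [358. 215.] [ 0.59  -0.189  0.   ]
carton scene 0.95 [418. 318.] [0.656 0.172 0.006]
carton scene 0.8 [377. 224.] [0.351 0.101 0.006]
carton top 0.66 [366. 234.] [ 0.527 -0.216  0.006]
carton top 0.59 [372. 310.] [ 0.283 -0.227  0.006]
carton_center scene 0.8 [264. 258.] [ 0.521 -0.204  0.066]
carton_center scene 0.7 [380. 208.] [0.344 0.103 0.066]
carton_center top 0.89 [370. 233.] [ 0.525 -0.221  0.066]
carton_center top 0.8 [374. 312.] [ 0.282 -0.229  0.066]
hinge scene 0.78 [326. 274.] [ 0.582 -0.052  0.084]
hinge top 0.76 [316. 214.] [ 0.585 -0.056  0.084]
bar scene 0.72 [353. 239.] 
bar top 0.9 [298. 217.] 
jar scene 0.38 [516. 279.] [0.537 0.448 0.   ]
jar top 0.74 [398. 180.] [ 0.702 -0.322  0.   ]
jar top 0.37 [295. 232.] [0.537 0.012 0.   ]
tin scene 0.96 [471. 206.] [ 0.272  0.39  -0.   ]
tin top 0.64 [183. 313.] [0.283 0.378 0.   ]
brush scene 0.56 [350. 281.] [0.543 0.014 0.   ]
brush top 0.86 [297. 229.] [0.545 0.008 0.   ]
heel scene 0.88 [197. 298.] [ 0.595 -0.374  0.   ]
heel top 0.75 [412. 215.] [ 0.587 -0.366  0.   ]
hammer scene 0.75 [139. 248.] [ 0.433 -0.564 -0.   ]
hammer top 0.96 [477. 263.] [ 0.427 -0.573  0.   ]
1.1 [0.17759675 0.52052246 0.20542555] [-3.14153325e+00  1.36414605e-05  2.81285064e+00]
```

View pics/scene0.png

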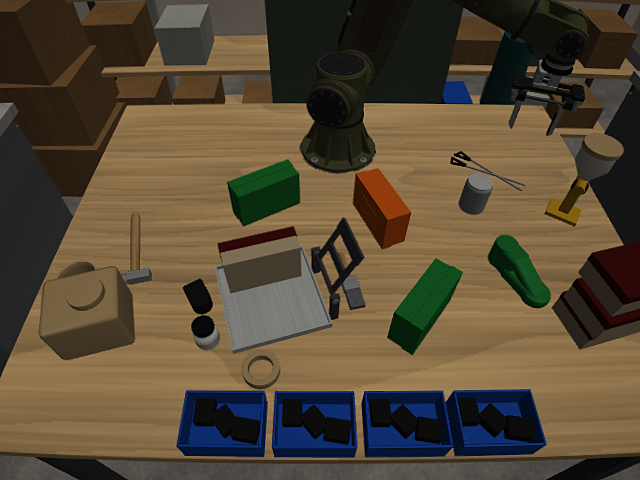

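View pics/top0.png

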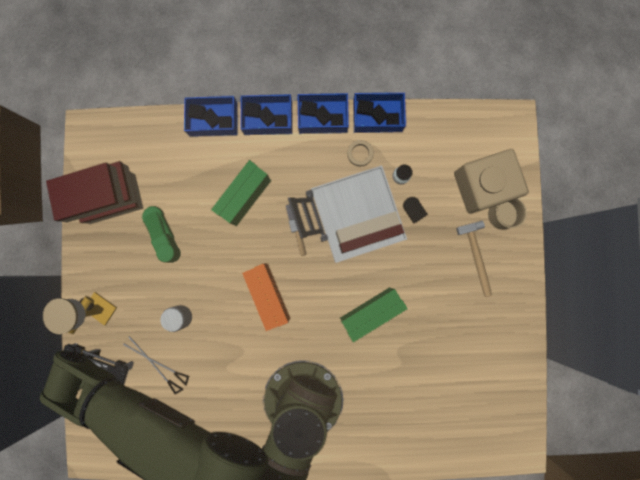

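The tray, with the standing carton at its near end (top ≈ (366,234)), is at about (0.59, −0.19), turned about 16°. The frame leans out on its left side (top ≈ (298,217)). The green and orange boxes are decoys.

```bash
python3 - <<'E'
from h import *
from scipy.optimize import least_squares
top=cv2.imread("pics/top0.png")
for p in [(313,188),(381,168),(406,238),(333,260)]: print(onz("top",p,.018).round(3))
def W(v,p): c,s=np.cos(v[2]),np.sin(v[2]); return np.array([v[0]+c*p[0]-s*p[1],v[1]+s*p[0]+c*p[1],p[2]])
ob=[("top",(313,188),(.125,.12,.018)),("top",(381,168),(.125,-.12,.018)),("top",(406,238),(-.125,-.12,.018)),("top",(333,260),(-.125,.12,.018)),
("scene",(235,350),(.125,-.12,.018)),("scene",(331,325),(.125,.12,.018)),
("scene",(326,274),(.03,.131,.084)),("top",(316,214),(.03,.131,.084)),("scene",(268,296),(0,0,0)),("top",(358,215),(0,0,0))]
f=lambda v:np.concatenate([proj(c,W(v,p))-u for c,u,p in ob])
s=least_squares(f,[.59,-.19,.28],loss="soft_l1");v=s.x;print("fix",v.round(4),f(v).round(1))
g=lambda t:np.concatenate([proj(c,W(v,(.03,.131-.117*np.cos(t[0]),.084+.117*np.sin(t[0]))))-u for c,u in [("scene",(353,239)),("top",(298,217))]])
s=least_squares(g,[1.9]);print("theta",s.x,g(s.x).round(1))
c,sn=np.cos(v[2]),np.sin(v[2])
for p in [onz("scene",(264,258),.066),onz("top",(370,233),.066)]:
    d=p[:2]-v[:2];print("carton in fix",(c*d[0]+sn*d[1]).round(3),(-sn*d[0]+c*d[1]).round(3))
# carton top corners in top view by model
for px in [(-.035),(.035)]:
  for py in(-.095,.095): print(proj("top",W(v,(-.07+px,py,.126))).round(),proj("scene",W(v,(-.07+px,py,.126))).round())
im=cv2.resize(top[150:280,270:430],(800,650),interpolation=cv2.INTER_CUBIC)[:600];cv2.imwrite("pics/c1.png",im)
E
```

```text
[ 0.676 -0.047  0.018]
[ 0.737 -0.266  0.018]
[ 0.511 -0.34   0.018]
[ 0.445 -0.107  0.018]
fix [ 0.5918 -0.1889  0.2877] [-2.7 -0.5  0.6 -2.7 -0.2  1.5  0.9  2.2 -4.4 -0.2  0.5 -1.4 -1.5  0.7
 -0.3  0.5  2.4  0.8 -0.5 -1. ]
theta [2.09383762] [-2.3  2.9 -2.4 -0.2]
carton in fix -0.073 0.006
carton in fix -0.073 -0.011
[402. 234.] [218. 242.]
[341. 253.] [295. 225.]
[395. 211.] [223. 264.]
[334. 230.] [302. 246.]
```

View pics/c1.png

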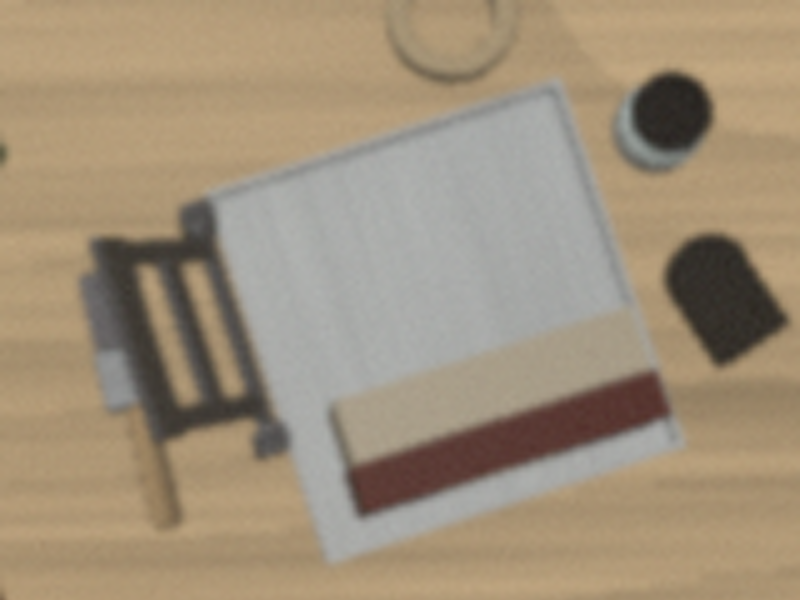

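The close crop confirms the carton's top corners at (342,253), (404,233), (337,230) and (396,212). So the carton sits at fixture x ≈ −0.073, y ≈ −0.006, with the fixture at (0.592, −0.189) and yaw 0.288. The frame is at about 2.07 rad.

```bash
cat >> h.py <<'E'
FX=np.array([.5918,-.1889]);FY=.2877
def F(x,y,z): c,s=np.cos(FY),np.sin(FY);return np.array([FX[0]+c*x-s*y,FX[1]+s*x+c*y,z])
def infix(p): c,s=np.cos(FY),np.sin(FY);d=np.array(p[:2])-FX;return np.array([c*d[0]+s*d[1],-s*d[0]+c*d[1],p[2]]).round(4)
def plan(pts,rolls,dp=3):
    o=telemetry.get_obs();p=np.array(o["ee_pos"]);yaw=o["eef_rot"][2];out=[]
    for q,r in zip(pts,rolls):
        M=R.from_euler('xyz',[np.pi,0,yaw]).as_matrix()
        t=np.round(M.T@(np.array(q)-p),dp);out.append([*map(float,t),r]);p=p+M@t;yaw-=r
    print(out,"end",p.round(4),infix(p),round(yaw,3),"max",max(np.abs(x[:3]).max() for x in out))
E
python3 - <<'E'
from h import *
p0=np.array([.1776,.5205,.2054]);p1=F(-.165,-.006,.25)
w=np.array([.4,.8]+[1]*16+[.7,.4]);s=np.cumsum(w)/w.sum()
plan([p0+(p1-p0)*[a,a,min(1,2*a)] for a in s],[.0]+[.14]*17+[.1,.045])
E
```

```text
[[-0.011, -0.014, -0.002, 0.0], [-0.021, -0.028, -0.004, 0.14], [-0.031, -0.031, -0.005, 0.14], [-0.036, -0.026, -0.005, 0.14], [-0.038, -0.021, -0.004, 0.14], [-0.042, -0.015, -0.005, 0.14], [-0.042, -0.009, -0.005, 0.14], [-0.044, -0.004, -0.005, 0.14], [-0.044, 0.003, -0.005, 0.14], [-0.043, 0.009, -0.005, 0.14], [-0.042, 0.015, 0.0, 0.14], [-0.038, 0.02, 0.0, 0.14], [-0.036, 0.026, 0.0, 0.14], [-0.032, 0.031, 0.0, 0.14], [-0.027, 0.034, 0.0, 0.14], [-0.022, 0.038, 0.0, 0.14], [-0.017, 0.041, 0.0, 0.14], [-0.01, 0.042, 0.0, 0.14], [-0.004, 0.031, 0.0, 0.1], [0.0, 0.018, 0.0, 0.045]] end [ 0.4352 -0.242   0.2504] [-0.1652 -0.0065  0.2504] 0.288 max 0.044
```

move_arm:
  increments:
    - [-0.011,-0.014,-0.002,0.0]
    - [-0.021,-0.028,-0.004,0.14]
    - [-0.031,-0.031,-0.005,0.14]
    - [-0.036,-0.026,-0.005,0.14]
    - [-0.038,-0.021,-0.004,0.14]
    - [-0.042,-0.015,-0.005,0.14]
    - [-0.042,-0.009,-0.005,0.14]
    - [-0.044,-0.004,-0.005,0.14]
    - [-0.044,0.003,-0.005,0.14]
    - [-0.043,0.009,-0.005,0.14]
    - [-0.042,0.015,0.0,0.14]
    - [-0.038,0.02,0.0,0.14]
    - [-0.036,0.026,0.0,0.14]
    - [-0.032,0.031,0.0,0.14]
    - [-0.027,0.034,0.0,0.14]
    - [-0.022,0.038,0.0,0.14]
    - [-0.017,0.041,0.0,0.14]
    - [-0.01,0.042,0.0,0.14]
    - [-0.004,0.031,0.0,0.1]
    - [0.0,0.018,0.0,0.045]
  grip: 0.6

```text
time_s: 3.6
ee_pos: [0.4346, -0.2433, 0.2504]
eef_rot: [-3.141, 0.0, 0.285]
force: [-0.4, 0.5, -0.3]
grip_width: 0.0563
grip_force: 0.0
```

move_arm:
  increments:
    - [0,0,0.03,0]
    - [0,0,0.045,0]
    - [0,0,0.04,0]
    - [0,0,0.027,0]
    - [0.012,0,0,0]
    - [0.015,0,0,0]
    - [0.01,0,0,0]
    - [0.004,0,0,0]
    - [0.004,0,0,0]
    - [0.004,0,0,0]

```text
time_s: 4.85
ee_pos: [0.4823, -0.2281, 0.1085]
eef_rot: [3.142, 0.0, 0.288]
force: [-0.5, 0.9, -0.1]
grip_width: 0.0561
grip_force: 0.0
```

move_arm:
  increments:
    - [0.004,0,0,0]
    - [0.004,0,0,0]
    - [0.004,0,0,0]
    - [0.004,0,0,0]
    - [0.004,0,0,0]
    - [0.004,0,0,0]

```text
time_s: 5.6
ee_pos: [0.5055, -0.2212, 0.1085]
eef_rot: [3.142, -0.0, 0.288]
force: [-1.9, -0.7, 2.8]
grip_width: 0.0564
grip_force: 1.0
```

```bash
python3 - <<'E'
from h import *
print(infix(telemetry.get_obs()["ee_pos"]))
a=cams.camera("top")[130:280,240:440];b=cams.camera("scene")[190:370,170:410]
cv2.imwrite("pics/p1.png",np.hstack([cv2.resize(a,(400,300)),cv2.resize(b,(400,300))]))
E
```

```text
[-0.0919 -0.0065  0.1085]
```

View pics/p1.png

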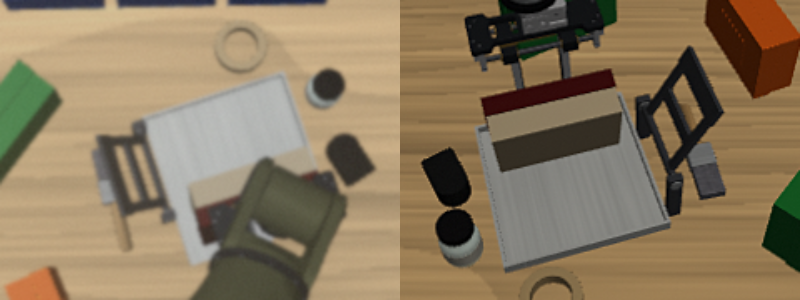

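The fingers are on the lid and the carton is tipping over its far lower edge: its base is visibly off the tray floor at the near side in the scene view (right half, about (550,110)). I'll carry on slowly.

move_arm:
  increments:
    - [0.004,0,0,0]
    - [0.004,0,0,0]
    - [0.004,0,0,0]
    - [0.004,0,0,0]
    - [0.004,0,0,0]
    - [0.004,0,0,0]
    - [0.003,0,0,0]
    - [0.003,0,0,0]

```text
time_s: 6.7
ee_pos: [0.5341, -0.2127, 0.1084]
eef_rot: [-3.142, 0.0, 0.288]
force: [-0.4, -0.6, -0.1]
grip_width: 0.0565
grip_force: 0.0
```

move_arm:
  increments:
    - [0.003,0,0,0]
    - [0.003,0,0,0]
    - [0.003,0,0,0]
    - [0,0,0,0]
    - [0,0,0,0]
    - [0,0,0,0]
    - [0,0,0,0]

```text
time_s: 7.58
ee_pos: [0.5425, -0.2102, 0.1084]
eef_rot: [-3.142, 0.0, 0.288]
force: [-0.0, 0.1, -0.9]
grip_width: 0.0565
grip_force: 0.0
```

```bash
python3 - <<'E'
from h import *
print(infix(telemetry.get_obs()["ee_pos"]))
a=cams.camera("top")[130:280,240:440];b=cams.camera("scene")[190:370,170:410]
cv2.imwrite("pics/p2.png",np.hstack([cv2.resize(a,(400,300)),cv2.resize(b,(400,300))]))
E
```

```text
[-0.0533 -0.0065  0.1084]
```

View pics/p2.png

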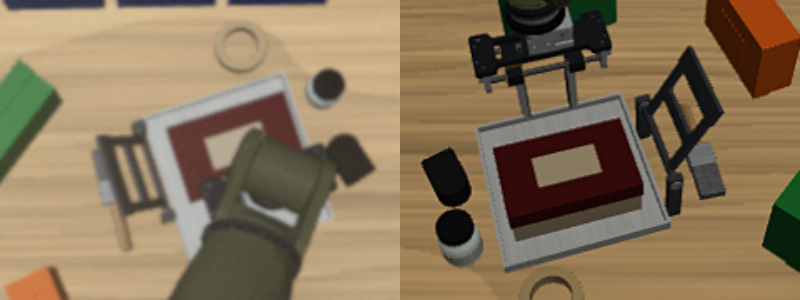

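The carton now lies flat in the tray, lid up (lid centre about (565,165) in the right half), and the fingers stand clear behind it. Next is the frame, approached from outside.

```bash
python3 - <<'E'
from h import *
p=[F(-.053,-.0065,z) for z in (.13,.17,.21,.25)]
p+=[F(-.053+.083*a,-.0065+.2465*a,.275) for a in (.07,.2,.37,.55,.72,.87,.96,1)]
p+=[F(.03,.24,z) for z in (.25,.215,.195,.188)]
plan(p,[0]*3+[-.18]*8+[-.13]+[0]*4)
E
```

```text
[[0.0, 0.0, -0.022, 0], [0.0, 0.0, -0.04, 0], [0.0, 0.0, -0.04, 0], [0.0, 0.0, -0.04, -0.18], [0.009, -0.016, -0.025, -0.18], [0.021, -0.026, 0.0, -0.18], [0.034, -0.029, 0.0, -0.18], [0.041, -0.023, 0.0, -0.18], [0.041, -0.015, 0.0, -0.18], [0.039, -0.007, 0.0, -0.18], [0.023, 0.001, 0.0, -0.18], [0.01, 0.002, 0.0, -0.13], [0.0, -0.0, 0.025, 0], [0.0, -0.0, 0.035, 0], [0.0, -0.0, 0.02, 0], [0.0, -0.0, 0.007, 0]] end [0.5529 0.0495 0.1885] [0.0303 0.2397 0.1885] 1.858 max 0.041
```

move_arm:
  increments:
    - [0.0,0.0,-0.022,0]
    - [0.0,0.0,-0.04,0]
    - [0.0,0.0,-0.04,0]
    - [0.0,0.0,-0.04,-0.18]
    - [0.009,-0.016,-0.025,-0.18]
    - [0.021,-0.026,0.0,-0.18]
    - [0.034,-0.029,0.0,-0.18]
    - [0.041,-0.023,0.0,-0.18]
    - [0.041,-0.015,0.0,-0.18]
    - [0.039,-0.007,0.0,-0.18]
    - [0.023,0.001,0.0,-0.18]
    - [0.01,0.002,0.0,-0.13]
    - [0.0,0.0,0.025,0]
    - [0.0,0.0,0.035,0]
    - [0.0,0.0,0.02,0]
    - [0.0,0.0,0.007,0]
  grip: 0

```text
time_s: 9.68
ee_pos: [0.5525, 0.0495, 0.1875]
eef_rot: [-3.14, -0.0, 1.858]
force: [0.4, -0.1, 0.7]
grip_width: 0.0007
grip_force: 0.0
```

```bash
python3 - <<'E'
from h import *
o=telemetry.get_obs();print(infix(o["ee_pos"]),o["grip_width"])
th=np.concatenate([np.linspace(2.1,.12,30)])
pts=[]
for t in th:
    k=8 if t>.6 else 8*t/.6
    pts.append(F(.03,(131-117*np.cos(t)+4*np.sin(t)+k)/1e3,(84+117*np.sin(t)+4*np.cos(t))/1e3 if t<2.0 else .188))
plan([F(.03,.222,.188)]+pts,[0]*31)
a=cams.camera("top")[130:280,240:440];b=cams.camera("scene")[190:370,170:410]
cv2.imwrite("pics/p3.png",np.hstack([cv2.resize(a,(400,300)),cv2.resize(b,(400,300))]))
E
```

```text
[0.03   0.2398 0.1875] 0.0007176897679951216
[[-0.018, 0.0, -0.0, 0], [-0.02, 0.0, -0.0, 0], [-0.007, 0.0, -0.0, 0], [-0.007, 0.0, -0.003, 0], [-0.008, 0.0, -0.003, 0], [-0.007, 0.0, -0.003, 0], [-0.008, 0.0, -0.002, 0], [-0.008, 0.0, -0.001, 0], [-0.008, 0.0, -0.001, 0], [-0.008, 0.0, -0.001, 0], [-0.008, 0.0, 0.001, 0], [-0.008, 0.0, 0.0, 0], [-0.008, 0.0, 0.001, 0], [-0.007, 0.0, 0.002, 0], [-0.008, 0.0, 0.003, 0], [-0.008, 0.0, 0.002, 0], [-0.007, 0.0, 0.004, 0], [-0.007, 0.0, 0.003, 0], [-0.007, 0.0, 0.005, 0], [-0.006, 0.0, 0.004, 0], [-0.006, 0.0, 0.006, 0], [-0.006, 0.0, 0.005, 0], [-0.005, 0.0, 0.006, 0], [-0.005, 0.0, 0.006, 0], [-0.006, 0.0, 0.007, 0], [-0.005, 0.0, 0.007, 0], [-0.004, 0.0, 0.007, 0], [-0.004, 0.0, 0.007, 0], [-0.004, 0.0, 0.008, 0], [-0.002, 0.0, 0.008, 0], [-0.003, 0.0, 0.008, 0]] end [ 0.6156 -0.1643  0.1015] [0.0298 0.0168 0.1015] 1.858 max 0.02
```

View pics/p3.png

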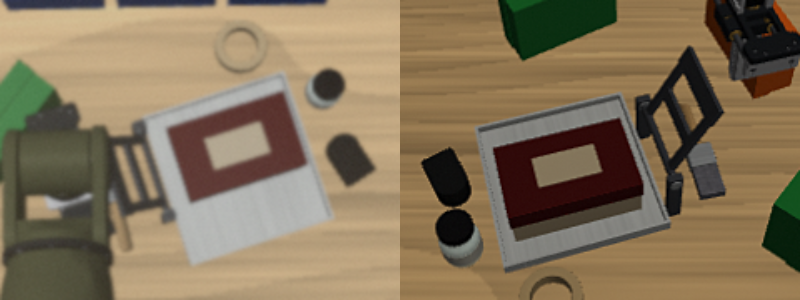

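The gripper stands outside the frame with its fingers shut, and the carton lies clear. Pushing the frame over now.

move_arm:
  increments:
    - [-0.015,0,0,0]
    - [-0.01,0,0,0]
    - [-0.01,0,0,0]
    - [-0.01,0,0,0]
    - [-0.007,0,-0.003,0]
    - [-0.008,0,-0.003,0]
    - [-0.007,0,-0.003,0]
    - [-0.008,0,-0.002,0]
    - [-0.008,0,-0.001,0]
    - [-0.008,0,-0.001,0]
    - [-0.008,0,-0.001,0]
    - [-0.008,0,0.001,0]
    - [-0.008,0,0,0]
    - [-0.008,0,0.001,0]

```text
time_s: 11.52
ee_pos: [0.5878, -0.0689, 0.2003]
eef_rot: [-3.142, -0.0, 1.858]
force: [-0.9, 2.7, -1.3]
grip_width: 0.0004
grip_force: 1.2
```

```bash
python3 - <<'E'
from h import *
o=telemetry.get_obs();print(infix(o["ee_pos"]),o["force"])
a=cams.camera("top")[130:280,240:440];b=cams.camera("scene")[190:370,170:410]
cv2.imwrite("pics/p4.png",np.hstack([cv2.resize(a,(400,300)),cv2.resize(b,(400,300))]))
E
```

```text
[0.0303 0.1162 0.2003] [-0.92669256  2.70411463 -1.33650358]
```

View pics/p4.png

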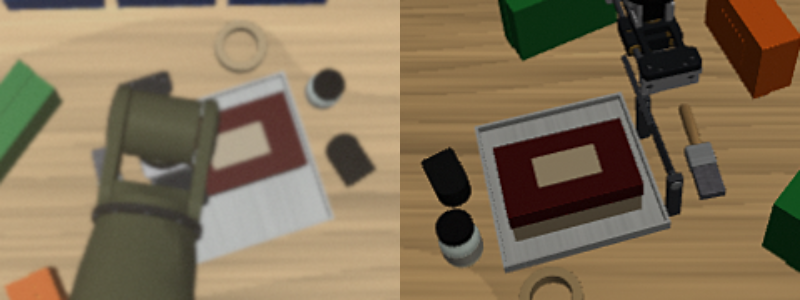

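The frame is just past upright and riding on the fingertips, with about 3 N at the tool. I'll follow the arc down.

move_arm:
  increments:
    - [-0.007,0.0,0.002,0]
    - [-0.008,0.0,0.003,0]
    - [-0.008,0.0,0.003,0]
    - [-0.007,0.0,0.004,0]
    - [-0.007,0.0,0.004,0]
    - [-0.007,0.0,0.005,0]
    - [-0.006,0.0,0.005,0]
    - [-0.006,0.0,0.006,0]
    - [-0.006,0.0,0.006,0]
    - [-0.005,0.0,0.006,0]

```text
time_s: 12.88
ee_pos: [0.6068, -0.133, 0.156]
eef_rot: [-3.142, -0.0, 1.858]
force: [0.7, 0.0, 2.6]
grip_width: 0.0002
grip_force: 0.7
```

move_arm:
  increments:
    - [-0.005,0.0,0.006,0]
    - [-0.006,0.0,0.007,0]
    - [-0.005,0.0,0.007,0]
    - [-0.004,0.0,0.007,0]
    - [-0.004,0.0,0.007,0]
    - [-0.004,0.0,0.008,0]
    - [-0.002,0.0,0.008,0]
    - [-0.002,0.0,0.006,0]

```text
time_s: 13.88
ee_pos: [0.6157, -0.1634, 0.0998]
eef_rot: [-3.141, -0.0, 1.858]
force: [-1.0, 1.1, 0.8]
grip_width: 0.0012
grip_force: 0.5
```

```bash
python3 - <<'E'
from h import *
o=telemetry.get_obs();print(infix(o["ee_pos"]),o["force"])
E
```

```text
[0.0301 0.0176 0.0998] [-1.04751254  1.05922348  0.82967139]
```

move_arm:
  increments:
    - [-0.001,0,0.005,0]
    - [-0.001,0,0.004,0]
    - [0,0,0.002,0]
    - [0,0,0.001,0]
    - [0,0,0.001,0]

```text
time_s: 14.5
ee_pos: [0.6164, -0.1654, 0.0882]
eef_rot: [3.141, 0.001, 1.858]
force: [-5.7, 0.2, 11.8]
grip_width: 0.0003
grip_force: 5.6
```

move_arm:
  increments:
    - [0,0,0.001,0]
    - [0,0,0.001,0]
    - [0,0,0,0]

```text
time_s: 14.88
ee_pos: [0.6165, -0.1655, 0.088]
eef_rot: [3.14, 0.001, 1.858]
force: [-9.8, 1.5, 21.0]
grip_width: 0.0004
grip_force: 10.8
```

It's firm on the stop: 21 N, no further travel, and the bar top is at 88 mm as expected. Lifting clear to check.

move_arm:
  increments:
    - [0,0,-0.01,0]
    - [0,0,-0.03,0]
    - [0,0,-0.045,0]
    - [0,0,-0.05,0]
    - [0,0.05,-0.03,0]
    - [0,0.055,0,0]
    - [0,0.055,0,0]
    - [0,0.045,0,0]
    - [0,0.02,0,0]
    - [0,0,0,0]

```text
time_s: 16.12
ee_pos: [0.8026, -0.1089, 0.2447]
eef_rot: [-3.139, -0.002, 1.859]
force: [-0.3, 0.0, -0.0]
grip_width: 0.0006
grip_force: 0.0
```

```bash
python3 - <<'E'
from h import *
o=telemetry.get_obs();print(infix(o["ee_pos"]),o["force"])
a=cams.camera("top")[130:280,240:440];b=cams.camera("scene")[190:370,170:410]
for c in ("top","scene"):
    print(c,proj(c,F(.03,.014,.084)).round(),[(np.round(r["centre"]),r["conf"]) for r in nets.mark_of(c,"bar")[:2]])
cv2.imwrite("pics/p5.png",np.hstack([cv2.resize(a,(400,300)),cv2.resize(b,(400,300))]))
E
```

```text
[0.2249 0.0169 0.2447] [-0.25792491  0.0279787  -0.01799256]
top [352. 203.] [(array([355., 204.]), 0.47)]
scene [276. 286.] [(array([279., 285.]), 0.63)]
```

View pics/p5.png

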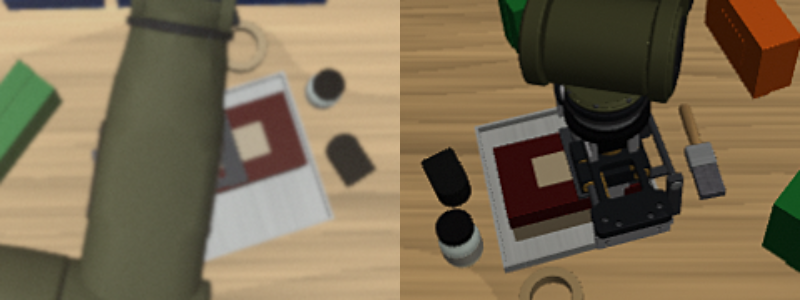

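I sidestepped the wrong way (tool +y is fixture +x), which did no harm as it was high and clear. Backing towards the robot for a clear view.

move_arm:
  increments:
    - [0,-0.02,-0.01,0]
    - [0,-0.045,-0.01,0]
    - [0,-0.05,0,0]
    - [0,-0.05,0,0]
    - [0,-0.05,0,0]
    - [0,-0.05,0,0]
    - [0,-0.05,0,0]
    - [0,-0.05,0,0]
    - [0,-0.04,0,0]
    - [0,-0.02,0,0]
    - [0,0,0,0]

```text
time_s: 17.7
ee_pos: [0.4039, -0.2287, 0.2687]
eef_rot: [3.135, 0.004, 1.856]
force: [0.4, 0.3, 0.0]
grip_width: 0.0008
grip_force: 0.0
```

```bash
python3 - <<'E'
from h import *
o=telemetry.get_obs();print(infix(o["ee_pos"]),o["force"])
a=cams.camera("top")[130:280,240:440];b=cams.camera("scene")[190:370,170:410]
for c in ("top","scene"):
    print(c,proj(c,F(.03,.014,.084)).round(),[(np.round(r["centre"]),r["conf"]) for r in nets.mark_of(c,"bar")[:2]])
cv2.imwrite("pics/p6.png",np.hstack([cv2.resize(a,(400,300)),cv2.resize(b,(400,300))]))
E
```

```text
[-0.1915  0.0151  0.2687] [0.38131052 0.32762382 0.045944  ]
top [352. 203.] [(array([355., 204.]), 0.87)]
scene [276. 286.] [(array([276., 284.]), 0.91)]
```

View pics/p6.png

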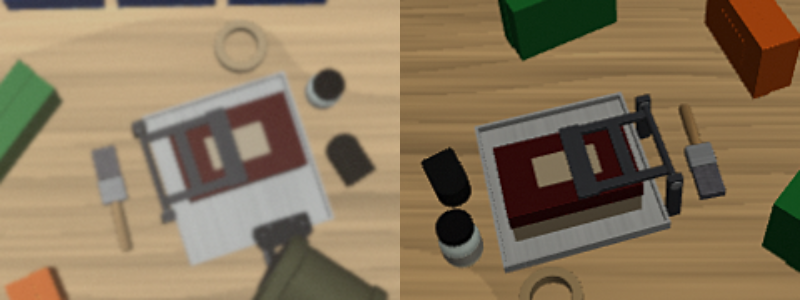

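The frame is level over the flat carton, with the bar at (355,204) in the top view against an expected (352,203). The jar, heel, brush and tape are where they were.

```bash
python3 -c "
from h import *
print(hand_in())"
```

```text
the job is handed in; nothing more can be done
None
```

The carton lies flat in the tray with its lid up, the hold-down frame is pressed fully down on its stop above it, and the job was handed in at about 18 s; in the last pictures the jar, heel, brush and tape had not moved.

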